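# Clamp the pin and hold the proof-load lever at its third click

## Task

Wind the crank on top of the small screw press clockwise (two to three full turns) until it comes to its stop with the ram down on the steel pin. Only then push the spring-return lever of the load valve down past its first two clicks to the third, level with the third and lowest stud on its index disc, without pushing it on beyond the third, and finish while holding it there with the fingers: the lever springs back if let go. Leave the loose spare pin, yellow bucket tooth and bush where they are.

Things in the scene. Friction and masses are not known exactly. Their poses are not given: they have to be found in the camera images.
- press: Screw press fixed to the bench: grey base 200 x 170 x 30 mm (x, y, z), two steel columns 120 mm apart along y, crosshead 70 (x) x 170 (y) mm with its top at 183 mm; only the crank rises above 190 mm. A flanged steel pin 70 mm tall stands fixed on the base under the ram. Origin under the middle, x towards its back (away from the robot at yaw 0), z up.
- crank_axis (a point): Point on the crank's vertical axis, 238 mm above the table, level with the middle of the crank's handle; axes as those of the press.
- crank_grip (a point): Middle of the crank's upright black handle: a round sleeve 24 mm in diameter, 50 mm tall (213 to 263 mm above the table; spindle end 3 mm higher), spinning freely, 55 mm from the crank's axis. The steel crank arm (22 mm wide, top at 212 mm) lies right under it. Its axes turn with the sleeve: use the position only.
- crank (a joint): Crank angle q, rad, growing clockwise seen from above (lowers the ram 8 mm a turn); starts at 0 to 6.28, stays where left (2 N at the handle turns it), stops hard at 18.85, ram on the pin. Handle in the crank_axis frame: x = -55 mm cos q, y = +55 mm sin q; at 0 and at the stop it points to the press's front (-x).
- ram_face (a point): Centre of the underside of the ram, a dark steel disc 52 mm in diameter below the crosshead; 100 mm above the table when it sits on the pin, up to 124 mm at the start.
- valve: Load valve fixed to the bench: grey base 300 x 110 x 30 mm, from 210 mm in front of the lever's hinge to 90 mm behind; block behind the hinge up to 150 mm high. An aluminium index disc, radius 62 mm about the hinge, stands on the lever's +y side; three studs on it at 53 mm radius mark the lever's line at clicks 1, 2, 3 from the top. Origin on the table 165 mm in front of the hinge.
- lever_hinge (a point): Point on the hinge axis of the valve's lever, mid-lever, 120 mm above the table; axes of the valve: x to its back (away from the robot at yaw 0), y along the hinge axis, z up.
- lever_bar (a point): Middle of the black round cross bar at the end of the steel lever: 22 mm in diameter, 80 mm long along the valve's y, 190 mm from the hinge. The 14 mm thick lever rod joins it from behind at its middle. At rest it is 254 mm above the table and 134 mm in front of the hinge.
- lever (a joint): Lever angle q, rad, 0 at rest (rising 45 deg towards the robot), growing as pressed down. Clicks at 0.25, 0.50, 0.75; ridges felt at 0.125, 0.375, 0.625 and 0.875; end 1.05. Bar in the hinge frame: x = -190 mm cos(0.785-q), z = 190 mm sin(0.785-q). A spring returns it to 0 when let go: 6 N at the bar at rest, 10 N at click 3, plus 3 N over a ridge.
- spare_pin: Loose flanged steel pin standing on the bench, 60 mm flange, 95 mm tall; origin under its centre. To be left alone.
- tooth: Loose yellow cast bucket tooth, about 140 x 50 x 45 mm, tapering to its +x; origin on its underside. To be left alone.
- bush: Loose steel bush standing on the bench, 48 mm outside, 40 mm tall; origin under its centre. To be left alone.

How it is judged (in metres and radians):
On the way, in this order (a step that is already met when the one before it is completed fails the run):
1. the crank is wound to its stop, ram on the pin (value of joint crank above 18.55 rad), for 0.2 s.
2. the lever is held in its third click by the fingers (value of joint lever between 0.64 and 0.86 rad and contact force between the fingers and lever above 1 N and value of joint crank above 18.55 rad), for 0.5 s.
At the end, for the whole second after the job is handed in: The crank is at its stop (above 18.55 rad) with the ram on the pin, and the lever stands in its third click (0.64 to 0.86 rad), held there against its spring by the fingers (all of step 2); the arm keeps its last pose, push and grip.
It fails at once if lever pushed down before the ram is on the pin (value of joint lever above 0.3 rad and value of joint crank below 18.55 rad).
It fails at once if lever pushed on beyond the third click (value of joint lever above 0.93 rad).
It fails at once if a loose bystander moved (distance of any of spare_pin, tooth, bush from where it was at the start of the episode above 0.03 m).
It also fails if it takes over 72 s, if anything falls off the work surface, if the arm or the gripper's body presses on something with over 40 N, if the wrist force passes 120 N, or if a joint passes its speed limit or range.

## Robot

A 6-joint arm with a two-finger parallel gripper is mounted at the origin on the work surface. World frame = base frame: x ahead of the robot, y to its left, z up, the work surface at z = 0. Lengths are in m, angles in degrees, forces in N, time in s.
With the tool pointing down it reaches from about 0.35 to 0.875 m from the base axis. Payload 4.2 kg.
Tool frame: the origin (TCP) lies midway between the tips of the shut fingers; the grasp point (between the pads) lies 19 mm behind it; z points along the fingers, y is the line along which they close (so a half turn about z gives the same grasp; the last joint's range is limited). The gripper opens to 87 mm and grips with 3 to 60 N. Pads are 19 mm wide; open, the fingers measure 117 mm over their backs; the gripper's body (75 mm by 190 mm) begins 51 mm behind the grasp point.
Start: joints at [87.869, 22.042, 0.453, 0, -68.411, -14.817], TCP at [0.182, 0.598, 0.223] pointing down, gripper open.
Joint ranges: [-179.83, 179.83], [-69.29, 118.12], [-61.27, 80.66], [-181.25, 117.63], [-171.15, -9.14], [-177.46, 177.46]. Speed limits (degrees/s): [159.86, 159.86, 180, 180, 180, 180].

## Interface

Orientations are given as a 3x3 rotation matrix whose columns are the frame's x, y, z axes.
In Python, from station import r, eyes, sensors gives the robot as it stands (r), with the cameras (eyes) and the readings (sensors).
- The arm moves only by the tool run_rows, called as name(argument=value, ...) on one line, values as JSON. Schema: {"type":"object","properties":{"offsets":{"type":"object","properties":{"finger_gap":{"type":"array","items":{"type":"number"},"minItems":1,"maxItems":8},"x":{"type":"array","items":{"type":"number"},"minItems":1,"maxItems":8},"y":{"type":"array","items":{"type":"number"},"minItems":1,"maxItems":8},"z":{"type":"array","items":{"type":"number"},"minItems":1,"maxItems":8},"wx":{"type":"array","items":{"type":"number"},"minItems":1,"maxItems":8},"wy":{"type":"array","items":{"type":"number"},"minItems":1,"maxItems":8},"wz":{"type":"array","items":{"type":"number"},"minItems":1,"maxItems":8}},"additionalProperties":false,"required":["finger_gap","x","y","z","wx","wy","wz"]},"only":{"type":"string"},"quiet":{"type":"boolean"},"lines":{"type":"string"}},"required":["offsets"],"additionalProperties":false}. offsets is an object with one list for each field, all of the same length, 1 to 8, a row being the entries at one place: finger_gap (the opening from 0.0 (shut) to 1.0 (fully open)), x, y, z (the shift in parts of the range, where 1.0 means 0.6 m), wx, wy, wz (a rotation vector in parts of the range, where 1.0 means 360 degrees); each row is the pose to reach, as a shift and turn from the pose commanded when the call began, along the tool's axes at that moment; what a row does not reach only later rows make up. A row lasts 1/10 s, in which the tool goes at most 0.05 m and 8.59 degrees, less where a joint would pass 70% of its speed; a pose out of reach is approached as far as the arm can. The fingers move at their own pace and stop on an object; the grip force is fixed at half the most. Time passes only in rows, so rows that do not move let the fingers close. The tool returns the time, the measured TCP pose, the force, the opening and the grip force at its end. only (a regular expression) keeps the lines of the reply that match it, lines (a string "A,B") keeps lines A to B, and quiet returns only ok. No shift or turn number may pass 1 either way. Input that does not fit is refused with a message, and nothing moves.
- sensors.sense(): the state, without advancing time (a new reading comes with each control period).
- eyes.capture(name): name is "scene" or "top" or "wrist"; returns a dict with "pixels" (400x640x3 uint8, red, green, blue), "z_map" (400x640 float32, m along the optical axis (not along the pixel's ray), 0 where there is no reading), "K" (3x3 intrinsics, pixels), "distortion" ([k1, k2, p1, p2, k3] as OpenCV has them; the pictures are not rectified), "world_from_camera" (4x4, takes a point from camera to world coordinates). Camera axes: x right, y up, looking along -z (the intrinsics and any distortion apply to the point x, -y, -z); pixel columns grow to the right and rows downward; lengths in m; the calibration is good to about 2 mm. A picture is of the moment at which its call begins.
- r.finish_job(): hands the job in; it is judged then, once.
The state is a dict: "time_s": time; "joints": joint angles; "joint_velocities": joint speeds; "effort": joint torques, N m; "tcp_pos": TCP position; "ee_rot": TCP orientation; "wrist_force": force on the tool from outside, world axes, zero at the start; "moment": the same for the moment, N m; "gripper_width": opening from 0.0 (shut) to 1.0 (fully open); "gripper_force": force on a finger pad.
Only numpy, scipy, OpenCV 4.12 (cv2) and the standard library are available. Lean on these libraries where they do the work, as an engineer would, in place of code of your own. Each camera call takes 0.05 s, during which the arm holds its last target. There are 200 camera calls.

## Working session

There is one attempt and no reset: what is moved stays moved. The work goes in short steps, Python scripts to look and compute and a tool call to move; the robot and the scene stay as the last step left them, time stands still between calls to the robot, and variables do not carry over. Pictures are saved under pics/ and viewed, at most 10 in all, crops included, and the job is handed in when it is done.

```bash
ls; mkdir -p pics; python3 - <<'E'
from station import r, eyes, sensors
import cv2,numpy as np
s=sensors.sense();print(s)
for n in("scene","top"):
    c=eyes.capture(n);np.savez(f"pics/{n}.npz",**c)
    cv2.imwrite(f"pics/{n}0.png",c["pixels"][:,:,::-1]);print(n,c["K"],c["distortion"],c["world_from_camera"])
E
```

```text
pics
station.py
{'time_s': 0.0, 'joints': array([ 8.78681205e+01,  2.20889376e+01,  3.80251599e-01, -2.99975942e-02,
       -6.84127623e+01, -1.48144086e+01]), 'joint_velocities': array([-0.01291696, -0.00074984, -0.02398891, -0.0311295 ,  0.07780288,
       -0.03860884]), 'effort': array([ 8.60521159e-04, -3.90666282e+01,  1.87398505e+01,  4.21958819e+00,
        1.09312608e-02, -1.91506911e-04]), 'tcp_pos': array([0.18199523, 0.5972752 , 0.22147945]), 'ee_rot': array([[ 9.56522126e-01, -2.91659224e-01, -5.65346185e-04],
       [-2.91659763e-01, -9.56519823e-01, -2.10004734e-03],
       [ 7.17333440e-05,  2.17363048e-03, -9.99997635e-01]]), 'wrist_force': array([-0.30668861,  0.06246965,  0.30331189]), 'moment': array([-0.01144834, -0.05939745, -0.0009963 ]), 'gripper_force': 0.0, 'gripper_width': 1.0050940489238767}
scene [[390.9889567    0.         322.22627988]
 [  0.         390.9889567  199.1986305 ]
 [  0.           0.           1.        ]] [-0.07137862  0.          0.          0.          0.        ] [[ 0.41782853 -0.58920465  0.69156142  1.35010328]
 [ 0.90848358  0.26361349 -0.32429232 -0.34794472]
 [ 0.00876962  0.76377078  0.64542799  0.86639769]
 [ 0.          0.          0.          1.        ]]
top [[473.27615472   0.         322.46088867]
 [  0.         473.27615472 195.4006947 ]
 [  0.           0.           1.        ]] [-0.11361985  0.          0.          0.          0.        ] [[-0.02573833  0.9827292  -0.18325079  0.35849788]
 [-0.99965433 -0.02431844  0.00999174 -0.00673549]
 [ 0.0053628   0.18344461  0.98301542  1.57196234]
 [ 0.          0.          0.          1.        ]]
```

View pics/top0.png

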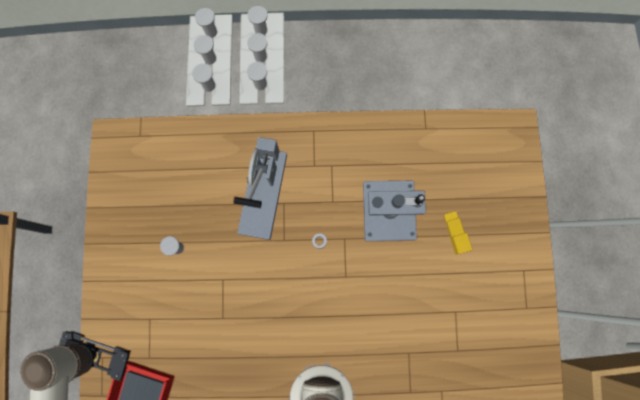

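View pics/scene0.png

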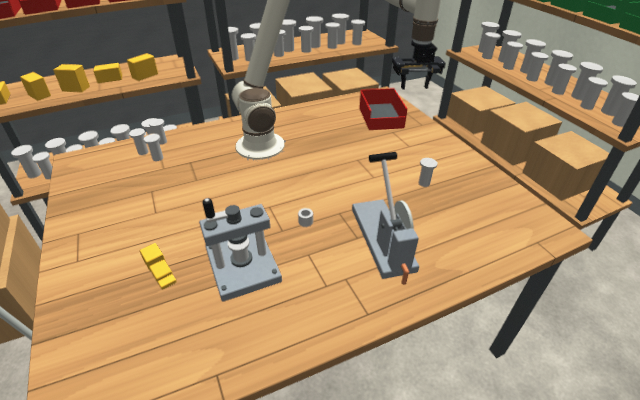

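The top view shows the press near (392,210) with its crank handle at (420,199). The valve runs from (255,237) to (270,150) with its bar at (247,202), and the spare pin is at (170,246), the bush at (319,240) and the tooth at (458,232). The scene view agrees.

```bash
cat > h.py <<'E'
import numpy as np,cv2
def cloud(c):
    h,w=c["z_map"].shape
    uv=np.stack(np.meshgrid(np.arange(w),np.arange(h)),-1).reshape(-1,1,2).astype(float)
    n=cv2.undistortPoints(uv,c["K"],c["distortion"]).reshape(h,w,2)
    z=c["z_map"]; P=np.stack([n[...,0]*z,-n[...,1]*z,-z],-1)
    T=c["world_from_camera"]; P=P@T[:3,:3].T+T[:3,3]; P[z==0]=np.nan
    return P
def rect(p):
    (c,s,a)=cv2.minAreaRect(p[:,:2].astype(np.float32)); return np.round(c,4),np.round(s,4),round(a,1)
E
python3 - <<'E'
from h import *
for n in("top","scene"):
    c=np.load(f"pics/{n}.npz");P=cloud(c);px=c["pixels"].astype(int);z=P[...,2]
    reg=(P[...,0]>.35)&(P[...,0]<.9)&(abs(P[...,1])<.4)
    dark=(px.max(2)<60)&reg
    def pr(t,m):
        p=P[m]; print(n,t,len(p), p.mean(0).round(4),np.median(p,0).round(4),p.min(0).round(3),p.max(0).round(3), rect(p) if len(p)>5 else"")
    R=P[...,1]<0
    pr("handle",dark&R&(z>.2)); pr("handletop",dark&R&(z>.255))
    pr("crosshead",R&reg&(abs(z-.183)<.006)); pr("pressbase",R&reg&(abs(z-.03)<.006)&(px[...,0]-px[...,2]<20))
    pr("bar",dark&~R&(z>.2)); pr("valvebase",~R&reg&(abs(z-.03)<.007)&(px[...,0]-px[...,2]<20))
    pr("tooth",reg&(px[...,0]>180)&(px[...,2]<60)&(z>.01))
    m=reg&(z>.03)&(px[...,0]-px[...,2]<20)
    k,l,st,ce=cv2.connectedComponentsWithStats(m.astype(np.uint8))
    for i in range(1,k):
        if st[i,4]>15: pr(f"blob{st[i]}",l==i)
E
```

```text
top handle 29 [ 0.5835 -0.2911  0.2541] [ 0.582  -0.2897  0.2568] [ 0.577 -0.301  0.232] [ 0.594 -0.286  0.268] (array([ 0.5838, -0.2918]), array([0.0184, 0.0086]), 37.1)
top handletop 17 [ 0.5837 -0.2919  0.2623] [ 0.5826 -0.2897  0.2637] [ 0.577 -0.301  0.256] [ 0.594 -0.287  0.268] (array([ 0.5839, -0.292 ]), array([0.0184, 0.008 ]), 37.1)
top crosshead 871 [ 0.5899 -0.2338  0.1836] [ 0.5836 -0.224   0.1837] [ 0.556 -0.327  0.177] [ 0.628 -0.158  0.189] (array([ 0.5915, -0.2426]), array([0.1685, 0.0706]), 89.2)
top pressbase 1648 [ 0.5737 -0.2373  0.0305] [ 0.5501 -0.2361  0.0306] [ 0.478 -0.328  0.024] [ 0.692 -0.     0.036] (array([ 0.5879, -0.1634]), array([0.2055, 0.3359]), 2.8)
top bar 154 [0.5891 0.1913 0.2639] [0.5889 0.1903 0.2639] [0.576 0.156 0.256] [0.602 0.227 0.272] (array([0.5902, 0.1915]), array([0.0743, 0.0187]), 79.6)
top valvebase 1781 [0.6217 0.1759 0.0303] [0.6079 0.1745 0.0302] [0.482 0.005 0.023] [0.801 0.259 0.037] (array([0.6497, 0.1108]), array([0.2552, 0.2977]), 80.6)<stdin>:7: RuntimeWarning: Mean of empty slice.
  ret = um.true_divide(
  return _methods._mean(a, axis=axis, dtype=dtype,
Traceback (most recent call last):
ValueError: zero-size array to reduction operation minimum which has no identity
```

```bash
python3 - 2>/dev/null <<'E'
from h import *
for n in("top","scene"):
    c=np.load(f"pics/{n}.npz");P=cloud(c);px=c["pixels"].astype(int);z=P[...,2];x=P[...,0];y=P[...,1]
    dark=(px.max(2)<60)
    def pr(t,m):
        p=P[m]; print(n,t,len(p),*( [np.median(p,0).round(4),p.min(0).round(3),p.max(0).round(3),rect(p)] if len(p)>5 else []))
    R=(y<-.1)&(y>-.4)&(x>.4)&(x<.8); L=(y>.05)&(y<.35)&(x>.4)&(x<.85); grey=px[...,0]-px[...,2]<20
    pr("handle",R&(z>.22)); pr("handletop",R&(z>.258)); pr("hub",R&(z>.2)&(z<.25)&~dark); pr("arm/hub>.19",R&(z>.193)&(y>-.27))
    pr("crosshead",R&(abs(z-.183)<.006)); pr("pbase",R&(abs(z-.03)<.005)&grey)
    pr("bar",dark&L&(z>.22)); pr("vbase",L&(abs(z-.03)<.005)&grey); pr("block",L&(abs(z-.15)<.004)&grey)
    p=P[L&(z>.13)&(z<.24)&grey]; pr("lever",L&(z>.17)&(z<.24)&grey)
E
```

```text
top handle 98 [ 0.5869 -0.2918  0.2569] [ 0.576 -0.308  0.22 ] [ 0.606 -0.228  0.272] (array([ 0.5888, -0.2677]), array([0.0794, 0.0293]), 84.4)
top handletop 48 [ 0.588  -0.2963  0.2643] [ 0.577 -0.308  0.259] [ 0.6   -0.287  0.272] (array([ 0.5883, -0.297 ]), array([0.0182, 0.0219]), 41.1)
top hub 220 [ 0.5894 -0.2537  0.2156] [ 0.574 -0.305  0.201] [ 0.61  -0.225  0.245] (array([ 0.5931, -0.2648]), array([0.0356, 0.0793]), 3.1)
top arm/hub>.19 180 [ 0.5896 -0.243   0.2158] [ 0.574 -0.27   0.193] [ 0.61  -0.17   0.224] (array([ 0.5904, -0.2202]), array([0.036 , 0.0986]), 3.3)
top crosshead 871 [ 0.5836 -0.224   0.1837] [ 0.556 -0.327  0.177] [ 0.628 -0.158  0.189] (array([ 0.5915, -0.2426]), array([0.1685, 0.0706]), 89.2)
top pbase 1528 [ 0.55   -0.2362  0.0305] [ 0.491 -0.328  0.025] [ 0.691 -0.157  0.035] (array([ 0.591 , -0.2425]), array([0.1689, 0.1984]), 88.6)
top bar 154 [0.5889 0.1903 0.2639] [0.576 0.156 0.256] [0.602 0.227 0.272] (array([0.5902, 0.1915]), array([0.0743, 0.0187]), 79.6)
top vbase 1611 [0.6081 0.1747 0.0302] [0.509 0.097 0.025] [0.799 0.258 0.035] (array([0.
[... 1049 characters left out ...]
79]), 0.0)
scene pbase 2058 [ 0.6384 -0.2585  0.0283] [ 0.502 -0.329  0.025] [ 0.697 -0.161  0.035] (array([ 0.6   , -0.2441]), array([0.1672, 0.1943]), 89.4)
scene bar 175 [0.5989 0.1868 0.2586] [0.581 0.152 0.247] [0.611 0.226 0.265] (array([0.5968, 0.1899]), array([0.076 , 0.0184]), 79.7)
scene vbase 1056 [0.6315 0.1559 0.0272] [0.512 0.094 0.025] [0.823 0.257 0.035] (array([0.6685, 0.1761]), array([0.1088, 0.2993]), 78.4)
scene block 281 [0.783  0.1539 0.1474] [0.681 0.12  0.146] [0.819 0.2   0.154] (array([0.7464, 0.1589]), array([0.0581, 0.1418]), 80.3)
scene lever 194 [0.6621 0.1823 0.1875] [0.604 0.171 0.17 ] [0.763 0.199 0.24 ] (array([0.6838, 0.1844]), array([0.158 , 0.0268]), 5.3)
```

The manual's scale: shifts go in shares of 0.6 m and turns go in shares of 360 degrees. Converting my numbers, 0.204 m / 0.6 = 0.34, -0.12 m / 0.6 = -0.2, -17 degrees / 360 = -0.0472.

run_rows(offsets={"finger_gap": [1,1,1,1,1,1,1,1],"x": [0,0,0.05,0.1,0.15,0.2,0.25,0.3],"y": [0,0,0.0567,0.1133,0.17,0.2267,0.2833,0.34],"z": [-0.0833,-0.1667,-0.2,-0.2,-0.2,-0.2,-0.2,-0.2],"wx": [0,0,0,0,0,0,0,0],"wy": [0,0,0,0,0,0,0,0],"wz": [0,0,-0.0083,-0.0167,-0.025,-0.0333,-0.0417,-0.0472]})

```text
time_s: 0.9
tcp_pos: [0.2951, 0.3482, 0.3422]
ee_rot: [[1.0, 0.003, -0.0], [0.003, -1.0, -0.0], [-0.0, 0.0, -1.0]]
wrist_force: [1.5, 1.4, 1.0]
gripper_width: 1.004
gripper_force: 0.0
```

```bash
python3 - <<'E'
from station import r, eyes, sensors
import numpy as np
s=sensors.sense();R=s["ee_rot"];print(s["joints"].round(1),R.round(3),s["tcp_pos"].round(4));print(R.T@(np.array([.5905,-.298,.345])-s["tcp_pos"]))
E
```

```text
[ 70.2   1.3  -9.2  -0.  -79.6  20. ] [[ 1.     0.003 -0.   ]
 [ 0.003 -1.    -0.   ]
 [-0.     0.    -1.   ]] [0.2951 0.3482 0.3422]
[ 0.29342324  0.64709623 -0.0025801 ]
```

In the tool's units: 0.36 m / 0.6 = 0.6, 0.16 m / 0.6 = 0.2667.

run_rows(offsets={"finger_gap": [0.8,0.6,0.6,0.6,0.6,0.6,0.6,0.6],"x": [0.0333,0.0667,0.1,0.1333,0.1667,0.2,0.2333,0.2667],"y": [0.075,0.15,0.225,0.3,0.375,0.45,0.525,0.6],"z": [0,0,0,0,0,0,0,0],"wx": [0,0,0,0,0,0,0,0],"wy": [0,0,0,0,0,0,0,0],"wz": [0,0,0,0,0,0,0,0]})

```text
time_s: 1.7
tcp_pos: [0.4553, -0.0117, 0.3425]
ee_rot: [[1.0, 0.001, 0.0], [0.001, -1.0, 0.0], [0.0, -0.0, -1.0]]
wrist_force: [1.1, 0.6, 0.2]
gripper_width: 0.606
gripper_force: 0.0
```

run_rows(offsets={"finger_gap": [0.6,0.6,0.6,0.6,0.6,0.6,0.6,0.6],"x": [0.0333,0.0667,0.1,0.1333,0.1667,0.2,0.2217,0.2217],"y": [0.075,0.15,0.225,0.3,0.375,0.45,0.475,0.475],"z": [0,0,0,0,0,0,0,0],"wx": [0,0,0,0,0,0,0,0],"wy": [0,0,0,0,0,0,0,0],"wz": [0,0,0,0,0,0,0,0]})

```text
time_s: 2.5
tcp_pos: [0.5891, -0.2968, 0.3394]
ee_rot: [[1.0, -0.002, -0.004], [-0.002, -1.0, 0.001], [-0.004, -0.001, -1.0]]
wrist_force: [-1.2, -0.4, 0.2]
gripper_width: 0.602
gripper_force: 0.0
```

```bash
python3 - <<'E'
from station import r, eyes, sensors
from h import *
print(sensors.sense()["tcp_pos"].round(4))
c=eyes.capture("wrist");np.savez("pics/w.npz",**c);cv2.imwrite("pics/w1.png",c["pixels"][:,:,::-1]);P=cloud(c);z=P[...,2]
T=c["world_from_camera"];print(T.round(3))
m=(z>.215)&(z<.28)&(P[...,1]<-.2)&(P[...,0]>.5)
print(m.sum(),[np.round(f(P[m],axis=0),4) for f in(np.min,np.max,np.median)] if m.any() else"")
E
```

```text
[ 0.5891 -0.2968  0.3394]
[[-0.002  0.959  0.283  0.667]
 [-1.    -0.001 -0.002 -0.297]
 [-0.002 -0.283  0.959  0.502]
 [ 0.     0.     0.     1.   ]]
2395 [array([ 0.5769, -0.308 ,  0.2153]), array([ 0.6128, -0.2233,  0.2678]), array([ 0.596 , -0.2543,  0.2183])]
```

View pics/w1.png

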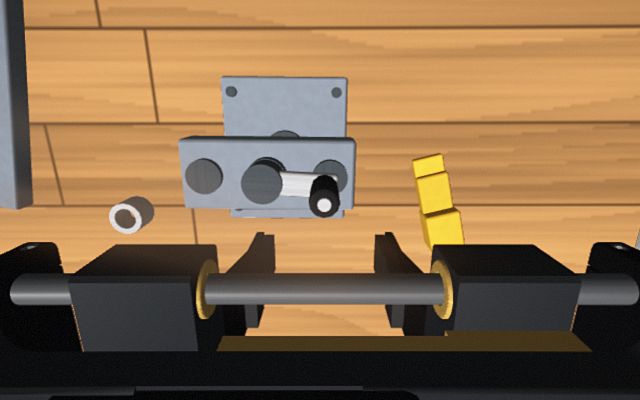

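The wrist view shows the handle's silver spindle end at (323,205), the hub at (262,180) and the open fingers at the sides. I'll cast rays to the known heights.

```bash
python3 - <<'E'
from h import *
c=np.load("pics/w.npz");P=cloud(c);px=c["pixels"].astype(int);T=c["world_from_camera"]
def ray(u,v,h):
    n=cv2.undistortPoints(np.array([[[u,v]]],float),c["K"],c["distortion"])[0,0]
    d=T[:3,:3]@[n[0],-n[1],-1]; return (T[:3,3]+d*(h-T[2,3])/d[2]).round(4)
z=P[...,2]
m=(px.min(2)>150)&(z>.255)&(z<.28);v,u=np.nonzero(m);print(m.sum(),u.mean(),v.mean(),ray(u.mean(),v.mean(),.266),P[m].mean(0))
m=(abs(z-.218)<.004)&(px.max(2)<110)&(P[...,1]>-.275);p=P[m];print(m.sum(),p.mean(0),z[m].max(),rect(p))
m=(abs(z-.183)<.004)&(P[...,1]<-.13);print(rect(P[m]))
E
```

```text
145 323.82758620689657 204.8551724137931 [ 0.5916 -0.2958  0.266 ] [ 0.59173676 -0.29579509  0.26629841]
1254 [ 0.59579229 -0.24137637  0.21740253] 0.2198540539181888 (array([ 0.5953, -0.2414]), array([0.0342, 0.035 ]), 87.6)
(array([ 0.5949, -0.2412]), array([0.1699, 0.0701]), 89.2)
```

In the tool's units: 0.112 m / 0.6 = 0.1867, -0.001 m / 0.6 = -0.0017.

run_rows(offsets={"finger_gap": [0.6,0.6,0.6,0.6,0,0,0,0],"x": [0.005,0.005,0.005,0.005,0.005,0.005,0.005,0.005],"y": [-0.0017,-0.0017,-0.0017,-0.0017,-0.0017,-0.0017,-0.0017,-0.0017],"z": [0.0667,0.1333,0.1867,0.1867,0.1867,0.1867,0.1867,0.1867],"wx": [0,0,0,0,0,0,0,0],"wy": [0,0,0,0,0,0,0,0],"wz": [0,0,0,0,0,0,0,0]})

```text
time_s: 3.35
tcp_pos: [0.5922, -0.2942, 0.2327]
ee_rot: [[1.0, 0.001, 0.003], [0.001, -1.0, -0.002], [0.003, 0.002, -1.0]]
wrist_force: [-0.1, -9.5, 0.6]
gripper_width: 0.32
gripper_force: 5.0
```

```bash
python3 -c "
from station import r, eyes, sensors
eyes.capture('wrist');print(sensors.sense())"
```

```text
{'time_s': 3.4, 'joints': array([-12.46163934,  25.17419821,   6.74131285,   0.27363916,
       -71.30822879, 102.43864987]), 'joint_velocities': array([-1.71524451,  0.66073922, -0.24425429,  3.52998923,  1.77198621,
        0.10885858]), 'effort': array([ 8.45112383e+00, -4.41908956e+01,  1.88261300e+01,  3.60426754e-01,
       -9.51632448e-01, -1.78440486e-02]), 'tcp_pos': array([ 0.59217071, -0.29593882,  0.2327429 ]), 'ee_rot': array([[ 0.99999347,  0.00110983,  0.00343907],
       [ 0.00112836, -0.99998482, -0.00539315],
       [ 0.00343303,  0.00539699, -0.99997954]]), 'wrist_force': array([  0.4141376 , -15.2951354 ,  -1.54285565]), 'moment': array([-4.38801289, -0.0709567 , -0.01325273]), 'gripper_force': 7.3777176439762115, 'gripper_width': 0.2776189565073843}
```

In the tool's units: 0.004 m / 0.6 = 0.0067.

run_rows(offsets={"finger_gap": [0,0,0],"x": [0,0,0],"y": [0,0,0],"z": [0.0067,0.0067,0.0067],"wx": [0,0,0],"wy": [0,0,0],"wz": [0,0,0]})

```text
time_s: 3.7
tcp_pos: [0.5932, -0.2965, 0.2325]
ee_rot: [[1.0, 0.001, 0.008], [0.001, -1.0, -0.007], [0.008, 0.007, -1.0]]
wrist_force: [-1.0, -4.4, 10.4]
gripper_width: 0.268
gripper_force: 30.0
```

```bash
python3 -c "
from station import r, eyes, sensors
import numpy as np
p0=np.radians(-93.8)
for k in range(1,9):
  p=p0-np.radians(22.5*k);print(k,(.055*(np.cos(p)-np.cos(p0))).round(3),(-.055*(np.sin(p)-np.sin(p0))).round(3))
s=sensors.sense();print(s['tcp_pos'],s['wrist_force'],s['gripper_force'],s['gripper_width'])"
```

```text
1 -0.021 -0.006
2 -0.038 -0.019
3 -0.048 -0.037
4 -0.051 -0.059
5 -0.046 -0.079
6 -0.033 -0.096
7 -0.014 -0.107
8 0.007 -0.11
[ 0.59317684 -0.29652623  0.23252816] [-0.98495377 -4.44857153 10.36244123] 30.019343071617186 0.26820654407210814
```

In the tool's units: -0.11 m / 0.6 = -0.1833, -0.004 m / 0.6 = -0.0067.

run_rows(offsets={"finger_gap": [0,0,0,0,0,0,0,0],"x": [-0.035,-0.0633,-0.08,-0.085,-0.0767,-0.055,-0.0233,0.0117],"y": [-0.01,-0.0317,-0.0617,-0.0983,-0.1317,-0.16,-0.1783,-0.1833],"z": [-0.0067,-0.0067,-0.0067,-0.0067,-0.0067,-0.0067,-0.0067,-0.0067],"wx": [0,0,0,0,0,0,0,0],"wy": [0,0,0,0,0,0,0,0],"wz": [0,0,0,0,0,0,0,0]})

```text
time_s: 4.5
tcp_pos: [0.5986, -0.1863, 0.2326]
ee_rot: [[1.0, 0.001, 0.001], [0.001, -1.0, -0.006], [0.001, 0.006, -1.0]]
wrist_force: [-3.6, -17.0, -0.4]
gripper_width: 0.264
gripper_force: 30.0
```

In the tool's units: 0.11 m / 0.6 = 0.1833, 0.107 m / 0.6 = 0.1783.

run_rows(offsets={"finger_gap": [0,0,0,0,0,0,0,0],"x": [0.035,0.0633,0.08,0.085,0.0767,0.055,0.0233,-0.0117],"y": [0.01,0.0317,0.0617,0.0983,0.1317,0.16,0.1783,0.1833],"z": [0,0,0,0,0,0,0,0],"wx": [0,0,0,0,0,0,0,0],"wy": [0,0,0,0,0,0,0,0],"wz": [0,0,0,0,0,0,0,0]})

```text
time_s: 5.3
tcp_pos: [0.5927, -0.2967, 0.2326]
ee_rot: [[1.0, -0.0, 0.007], [-0.0, -1.0, -0.005], [0.007, 0.005, -1.0]]
wrist_force: [2.3, 1.5, 5.8]
gripper_width: 0.268
gripper_force: 30.0
```

run_rows(offsets={"finger_gap": [0,0,0,0,0,0,0,0],"x": [-0.035,-0.0633,-0.08,-0.085,-0.0767,-0.055,-0.0233,0.0117],"y": [-0.01,-0.0317,-0.0617,-0.0983,-0.1317,-0.16,-0.1783,-0.1833],"z": [0,0,0,0,0,0,0,0],"wx": [0,0,0,0,0,0,0,0],"wy": [0,0,0,0,0,0,0,0],"wz": [0,0,0,0,0,0,0,0]})

```text
time_s: 6.1
tcp_pos: [0.5979, -0.1863, 0.2326]
ee_rot: [[1.0, 0.001, -0.0], [0.001, -1.0, -0.006], [-0.0, 0.006, -1.0]]
wrist_force: [-3.5, -16.3, 0.5]
gripper_width: 0.267
gripper_force: 30.0
```

In the tool's units: 0.11 m / 0.6 = 0.1833, 0.051 m / 0.6 = 0.085.

run_rows(offsets={"finger_gap": [0,0,0,0,0,0,0,0],"x": [0.035,0.0633,0.08,0.085,0.0767,0.055,0.0233,-0.0117],"y": [0.01,0.0317,0.0617,0.0983,0.1317,0.16,0.1783,0.1833],"z": [0,0,0,0,0,0,0,0],"wx": [0,0,0,0,0,0,0,0],"wy": [0,0,0,0,0,0,0,0],"wz": [0,0,0,0,0,0,0,0]})

```text
time_s: 6.9
tcp_pos: [0.5925, -0.2967, 0.2326]
ee_rot: [[1.0, -0.0, 0.006], [-0.0, -1.0, -0.005], [0.006, 0.005, -1.0]]
wrist_force: [3.7, 0.8, 6.2]
gripper_width: 0.266
gripper_force: 30.0
```

run_rows(offsets={"finger_gap": [0,0,0,0,0,0,0,0],"x": [-0.035,-0.0633,-0.08,-0.085,-0.085,-0.085,-0.085,-0.085],"y": [-0.01,-0.0317,-0.0617,-0.0867,-0.0983,-0.1033,-0.1033,-0.1033],"z": [0,0,0,0,0,0,0,0],"wx": [0,0,0,0,0,0,0,0],"wy": [0,0,0,0,0,0,0,0],"wz": [0,0,0,0,0,0,0,0]})

```text
time_s: 7.7
tcp_pos: [0.5404, -0.2402, 0.2327]
ee_rot: [[1.0, -0.0, 0.001], [-0.0, -1.0, -0.015], [0.001, 0.015, -1.0]]
wrist_force: [0.8, -29.4, -1.3]
gripper_width: 0.266
gripper_force: 30.0
```

```bash
python3 - <<'E'
from station import r, eyes, sensors
import cv2
c=eyes.capture("scene");cv2.imwrite("pics/s2.png",cv2.resize(c["pixels"][170:320,150:350,::-1],(800,600)))
E
```

```text
(no output)
```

View pics/s2.png

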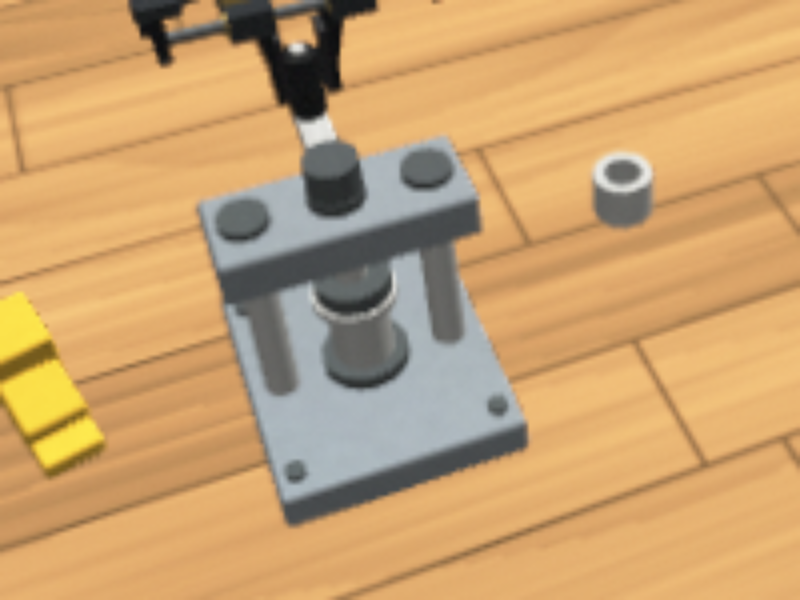

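The view shows the ram's dark disc on the pin flange at (355,285) and the handle at the front at (303,80). The −29 N of side force also says the crank is at its stop. Next I release, rise and turn to the lever.

In the tool's units: -0.13 m / 0.6 = -0.2167, -0.12 m / 0.6 = -0.2, 16 degrees / 360 = 0.0444.

run_rows(offsets={"finger_gap": [0.6,0.6,0.6,0.7,0.7,1,1,1],"x": [0,0,0,0,0,0,0.0167,0.0167],"y": [0,0,0,0,0,0,-0.05,-0.1],"z": [0,0,0,-0.0667,-0.1333,-0.2,-0.2167,-0.2167],"wx": [0,0,0,0,0,0,0,0],"wy": [0,0,0,0,0,0,0,0],"wz": [0,0,0,0,0,0,0.0222,0.0444]})

```text
time_s: 8.55
tcp_pos: [0.5512, -0.1706, 0.362]
ee_rot: [[0.96, -0.281, 0.002], [-0.281, -0.96, 0.001], [0.002, -0.001, -1.0]]
wrist_force: [-0.5, 0.7, -1.1]
gripper_width: 0.884
gripper_force: 0.0
```

```bash
python3 - <<'E'
from station import r, eyes, sensors
import numpy as np
s=sensors.sense();R=s["ee_rot"];print(s["joints"].round(1),s["tcp_pos"].round(4));print(R.T@(np.array([.588,.164,.36])-s["tcp_pos"]),np.degrees(np.arctan2(R[1,0],R[0,0])))
E
```

```text
[ -1.1  13.7   8.2  -0.  -84.3  74.8] [ 0.5512 -0.1706  0.362 ]
[-0.05876689 -0.33145937  0.00227502] -16.33436656232853
```

Next, (-0.059,-0.331) with about 85° still to turn.

In the tool's units: -0.24 m / 0.6 = -0.4, -0.21 m / 0.6 = -0.35, 68 degrees / 360 = 0.1889.

run_rows(offsets={"finger_gap": [1,1,1,1,1,1,1,1],"x": [-0.0083,-0.0167,-0.0267,-0.035,-0.045,-0.0533,-0.0617,-0.0717],"y": [-0.05,-0.1,-0.15,-0.2,-0.25,-0.3,-0.35,-0.4],"z": [0,0,0,0,0,0,0,0],"wx": [0,0,0,0,0,0,0,0],"wy": [0,0,0,0,0,0,0,0],"wz": [0.0236,0.0472,0.0708,0.0944,0.1181,0.1417,0.1653,0.1889]})

```text
time_s: 9.35
tcp_pos: [0.574, 0.0729, 0.3596]
ee_rot: [[0.1, -0.995, -0.003], [-0.995, -0.1, -0.0], [-0.0, 0.003, -1.0]]
wrist_force: [1.0, -0.5, -0.1]
gripper_width: 0.996
gripper_force: 0.0
```

```bash
python3 - <<'E'
from station import r, eyes, sensors
import numpy as np
s=sensors.sense();R=s["ee_rot"];print(s["joints"].round(1),s["tcp_pos"].round(4));print(R.T@(np.array([.588,.164,.36])-s["tcp_pos"]),np.degrees(np.arctan2(R[1,0],R[0,0])))
E
```

```text
[ 23.2  14.1   8.3  -0.1 -84.4 -17.5] [0.574  0.0729 0.3596]
[-0.08925438 -0.02304716 -0.00044797] -84.25310389133733
```

In the tool's units: -0.089 m / 0.6 = -0.1483, -0.06 m / 0.6 = -0.1, 16.7 degrees / 360 = 0.0464.

run_rows(offsets={"finger_gap": [1,1,1,1,1],"x": [-0.05,-0.1,-0.1483,-0.1483,-0.1483],"y": [-0.0133,-0.0267,-0.0383,-0.0383,-0.0383],"z": [0,0,0,0,0],"wx": [0,0,0,0,0],"wy": [0,0,0,0,0],"wz": [0.0233,0.0464,0.0464,0.0464,0.0464]})

```text
time_s: 9.85
tcp_pos: [0.5877, 0.1629, 0.3594]
ee_rot: [[-0.183, -0.983, -0.003], [-0.983, 0.183, -0.001], [0.002, 0.003, -1.0]]
wrist_force: [-0.0, 0.0, -0.4]
gripper_width: 1.003
gripper_force: 0.0
```

```bash
python3 - <<'E'
from station import r, eyes, sensors
from h import *
s=sensors.sense();R=s["ee_rot"];print(s["tcp_pos"].round(4),np.degrees(np.arctan2(R[1,0],R[0,0])))
c=eyes.capture("wrist");np.savez("pics/w3.npz",**c);cv2.imwrite("pics/w3.png",c["pixels"][:,:,::-1]);P=cloud(c);z=P[...,2];px=c["pixels"]
m=(z>.23)&(z<.275)&(px.max(2)<60)&(abs(P[...,1]-.19)<.06)
print(m.sum(),P[m].min(0),P[m].max(0),np.median(P[m],0),rect(P[m]))
E
```

```text
[0.5877 0.1629 0.3594] -100.53645468367971
1475 [0.57566474 0.1550579  0.24966795] [0.60935857 0.23051121 0.26770585] [0.58942278 0.17752406 0.26358111] (array([0.5925, 0.1928]), array([0.075 , 0.0207]), 78.9)
```

View pics/w3.png

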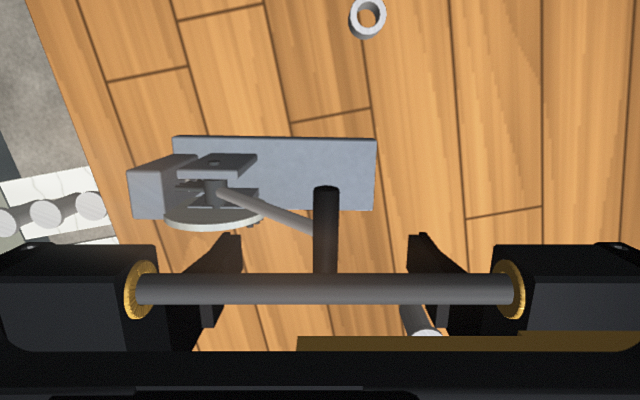

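The wrist view shows the bar's near end at (326,188), running down midway between the open fingers. The rod goes off to the left at its middle and the disc is at (215,220). The bar is centred between the fingers, so I'll shift 4 mm, descend and grip it beside the rod.

In the tool's units: 0.122 m / 0.6 = 0.2033, 0.08 m / 0.6 = 0.1333.

run_rows(offsets={"finger_gap": [1,1,1,1,0,0,0,0],"x": [-0.0067,-0.0067,-0.0067,-0.0067,-0.0067,-0.0067,-0.0067,-0.0067],"y": [0,0,0,0,0,0,0,0],"z": [0.0667,0.1333,0.2033,0.2033,0.2033,0.2033,0.2033,0.2033],"wx": [0,0,0,0,0,0,0,0],"wy": [0,0,0,0,0,0,0,0],"wz": [0,0,0,0,0,0,0,0]})

```text
time_s: 10.7
tcp_pos: [0.5899, 0.1662, 0.2405]
ee_rot: [[-0.185, -0.983, 0.003], [-0.983, 0.185, 0.002], [-0.002, -0.003, -1.0]]
wrist_force: [-0.2, -0.2, 0.3]
gripper_width: 0.722
gripper_force: 0.0
```

run_rows(offsets={"finger_gap": [0,0,0,0,0],"x": [0,0,0,0,0],"y": [0,0,0,0,0],"z": [0,0,0,0,0],"wx": [0,0,0,0,0],"wy": [0,0,0,0,0],"wz": [0,0,0,0,0]})

```text
time_s: 11.2
tcp_pos: [0.5874, 0.166, 0.2384]
ee_rot: [[-0.185, -0.983, -0.004], [-0.983, 0.185, -0.0], [0.001, 0.004, -1.0]]
wrist_force: [-12.9, 6.2, 8.3]
gripper_width: 0.263
gripper_force: 6.4
```

```bash
python3 - <<'E'
import numpy as np
b=lambda q:np.array([-.19*np.cos(.7854-q),.19*np.sin(.7854-q)])
for q in np.arange(.05,.8,.05): d=b(q)-b(0);print(q.round(2),"tool dy %.4f dz %.4f"%(-d[0],-d[1]))
E
```

```text
0.05 tool dy 0.0065 dz 0.0069
0.1 tool dy 0.0127 dz 0.0141
0.15 tool dy 0.0186 dz 0.0216
0.2 tool dy 0.0240 dz 0.0294
0.25 tool dy 0.0291 dz 0.0374
0.3 tool dy 0.0337 dz 0.0457
0.35 tool dy 0.0379 dz 0.0542
0.4 tool dy 0.0417 dz 0.0629
0.45 tool dy 0.0451 dz 0.0718
0.5 tool dy 0.0480 dz 0.0809
0.55 tool dy 0.0504 dz 0.0900
0.6 tool dy 0.0524 dz 0.0993
0.65 tool dy 0.0539 dz 0.1087
0.7 tool dy 0.0550 dz 0.1181
0.75 tool dy 0.0555 dz 0.1276
```

In the tool's units: 0.0294 m / 0.6 = 0.049, 0.024 m / 0.6 = 0.04.

run_rows(offsets={"finger_gap": [0,0,0,0,0],"x": [0,0.0108,0.0212,0.031,0.04],"y": [0,0.0117,0.0233,0.036,0.049],"z": [0,0,0,0,0],"wx": [0,0,0,0,0],"wy": [0,0,0,0,0],"wz": [0,0,0,0,0]})

```text
time_s: 11.7
tcp_pos: [0.5743, 0.1571, 0.2366]
ee_rot: [[-0.183, -0.982, 0.042], [-0.983, 0.183, 0.02], [-0.028, -0.038, -0.999]]
wrist_force: [59.6, 8.1, -39.2]
gripper_width: 0.237
gripper_force: 29.9
```

```bash
echo
```

```text
(no output)
```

I left out the x column there, so the rows pulled sideways on the bar. I'll reverse that move straight away, open, and check before pressing again.

In the tool's units: -0.0294 m / 0.6 = -0.049, -0.024 m / 0.6 = -0.04.

run_rows(offsets={"finger_gap": [0,0,0,1,1,1,1,1],"x": [-0.02,-0.04,-0.04,-0.04,-0.04,-0.04,-0.04,-0.04],"y": [-0.025,-0.049,-0.049,-0.049,-0.049,-0.049,-0.049,-0.049],"z": [0,0,0,0,0,0,0,0],"wx": [0,0,0,0,0,0,0,0],"wy": [0,0,0,0,0,0,0,0],"wz": [0,0,0,0,0,0,0,0]})

```text
time_s: 12.5
tcp_pos: [0.5893, 0.1662, 0.2381]
ee_rot: [[-0.185, -0.983, -0.0], [-0.983, 0.185, -0.0], [0.0, 0.0, -1.0]]
wrist_force: [-0.5, 0.3, 0.3]
gripper_width: 0.606
gripper_force: 0.0
```

```bash
python3 - <<'E'
from station import r, eyes, sensors
from h import *
c=eyes.capture("scene");P=cloud(c);px=c["pixels"];z=P[...,2]
m=(px.max(2)<60)&(z>.2)&(z<.28)&(P[...,1]>.13)&(P[...,1]<.25)&(P[...,0]>.55)&(P[...,0]<.63);print(P[m].min(0),P[m].max(0),rect(P[m]))
cv2.imwrite("pics/s4.png",cv2.resize(px[100:290,310:470,::-1],(505,600)))
E
```

```text
[0.55487683 0.14585999 0.23724621] [0.62930978 0.16837612 0.26931954] (array([0.5924, 0.1627]), array([0.022 , 0.0734]), 80.2)
```

View pics/s4.png

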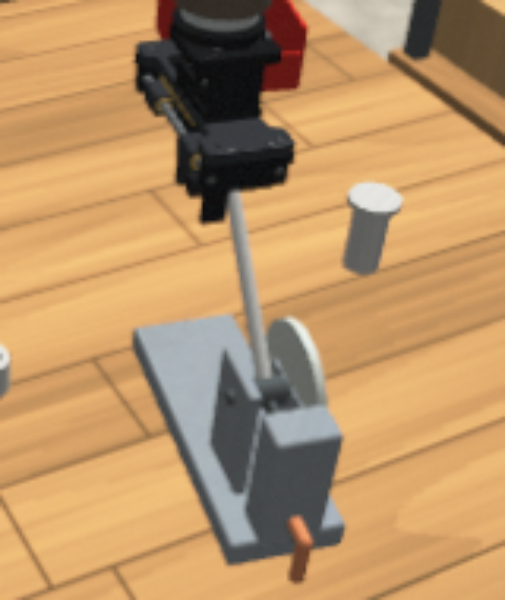

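The view shows the lever at rest and the finger beside the rod at (212,205), with nothing displaced. I'll regrip, then press with the columns in the right places.

In the tool's units: 0.002 m / 0.6 = 0.0033.

run_rows(offsets={"finger_gap": [0,0,0,0,0,0,0,0],"x": [0,0,0,0,0,0,0,0],"y": [0.0033,0.0033,0.0033,0.0033,0.0033,0.0033,0.0033,0.0033],"z": [0.0033,0.0033,0.0033,0.0033,0.0033,0.0033,0.0033,0.0033],"wx": [0,0,0,0,0,0,0,0],"wy": [0,0,0,0,0,0,0,0],"wz": [0,0,0,0,0,0,0,0]})

```text
time_s: 13.35
tcp_pos: [0.5867, 0.1663, 0.2365]
ee_rot: [[-0.185, -0.983, -0.001], [-0.983, 0.185, 0.0], [0.0, 0.001, -1.0]]
wrist_force: [-3.3, 1.2, 1.6]
gripper_width: 0.24
gripper_force: 30.0
```

run_rows(offsets={"finger_gap": [0,0,0,0,0],"x": [0,0,0,0,0],"y": [0.0108,0.0212,0.031,0.04,0.04],"z": [0.0117,0.0233,0.036,0.049,0.049],"wx": [0,0,0,0,0],"wy": [0,0,0,0,0],"wz": [0,0,0,0,0]})

```text
time_s: 13.85
tcp_pos: [0.5656, 0.1708, 0.2093]
ee_rot: [[-0.184, -0.983, 0.007], [-0.983, 0.184, 0.001], [-0.002, -0.007, -1.0]]
wrist_force: [2.6, -1.2, 4.9]
gripper_width: 0.241
gripper_force: 30.1
```

In the tool's units: 0.0606 m / 0.6 = 0.101, 0.0515 m / 0.6 = 0.0858.

run_rows(offsets={"finger_gap": [0,0,0,0,0,0,0,0],"x": [0,0,0,0,0,0,0,0],"y": [0.0085,0.0162,0.0232,0.0295,0.0352,0.04,0.044,0.044],"z": [0.0133,0.0272,0.0413,0.0558,0.0707,0.0858,0.101,0.101],"wx": [0,0,0,0,0,0,0,0],"wy": [0,0,0,0,0,0,0,0],"wz": [0,0,0,0,0,0,0,0]})

```text
time_s: 14.65
tcp_pos: [0.539, 0.1761, 0.1479]
ee_rot: [[-0.184, -0.983, 0.004], [-0.983, 0.184, 0.001], [-0.002, -0.003, -1.0]]
wrist_force: [-0.6, -0.4, 9.0]
gripper_width: 0.242
gripper_force: 29.2
```

```bash
python3 -c "
from station import r, eyes, sensors
print(sensors.sense()['tcp_pos'])"
```

```text
[0.538988   0.17610686 0.14789558]
```

In the tool's units: 0.038 m / 0.6 = 0.0633, 0.0051 m / 0.6 = 0.0085.

run_rows(offsets={"finger_gap": [0,0,0,0,0,0,0,0],"x": [0,0,0,0,0,0,0,0],"y": [0.0033,0.0058,0.0077,0.0085,0.0085,0.0085,0.0085,0.0085],"z": [0.0155,0.0312,0.0468,0.0633,0.0633,0.0633,0.0633,0.0633],"wx": [0,0,0,0,0,0,0,0],"wy": [0,0,0,0,0,0,0,0],"wz": [0,0,0,0,0,0,0,0]})

```text
time_s: 15.45
tcp_pos: [0.5327, 0.1773, 0.11]
ee_rot: [[-0.184, -0.983, 0.001], [-0.983, 0.184, 0.001], [-0.001, -0.001, -1.0]]
wrist_force: [-4.9, 1.4, 8.9]
gripper_width: 0.232
gripper_force: 29.2
```

```bash
python3 - <<'E'
from station import r, eyes, sensors
from h import *
s=sensors.sense();print(s['tcp_pos'])
c=eyes.capture("scene");P=cloud(c);px=c["pixels"]
m=(px.max(2)<60)&(P[...,2]>.1)&(P[...,2]<.16)&(P[...,1]>.14)&(P[...,1]<.26)&(P[...,0]>.5)&(P[...,0]<.6);print(P[m].max(0))
cv2.imwrite("pics/s5.png",cv2.resize(px[130:290,330:450,::-1],(450,600),interpolation=cv2.INTER_CUBIC))
E
```

```text
[0.532707   0.17733638 0.10997892]
[0.55456371 0.17713434 0.14243513]
```

View pics/s5.png

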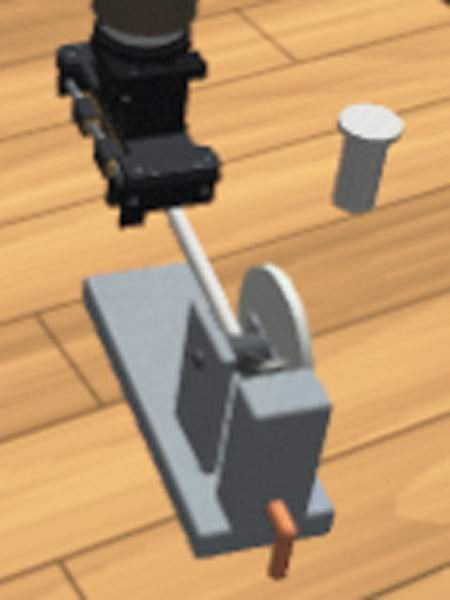

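The view shows the fingers holding the bar at (130,210), with the rod running nearly level to the hinge and the spare pin standing where it was. I'll measure the rod's slope from depth as a check.

```bash
python3 - <<'E'
from station import r, eyes, sensors
from h import *
vx=np.array([.983,-.184]);vy=np.array([.184,.983])
for n in("scene","top"):
    c=eyes.capture(n);P=cloud(c);px=c["pixels"].astype(int);z=P[...,2]
    h=np.array([.727,.168]);a=(P[...,:2]-h)@vx;b=(P[...,:2]-h)@vy
    m=(a>-.165)&(a<-.065)&(abs(b)<.02)&(z>.09)&(z<.2)
    p=np.c_[a[m],z[m],b[m]];print(n,len(p))
    bins=[(x,p[abs(p[:,0]-x)<.01]) for x in(-.15,-.13,-.11,-.09,-.075)]
    for x,k in bins:
        if len(k):print(x,len(k),np.percentile(k[:,1],[50,90]).round(4))
s=sensors.sense();print(s["tcp_pos"],s["wrist_force"],s["gripper_force"])
E
```

```text
scene 158
-0.15 19 [0.1331 0.1361]
-0.13 23 [0.132  0.1349]
-0.11 71 [0.1817 0.1924]
-0.09 26 [0.1298 0.1319]
-0.075 26 [0.1283 0.1308]
top 29
-0.09 6 [0.1318 0.1347]
-0.075 29 [0.1315 0.1359]
[0.53273846 0.17731374 0.11000781] [-4.84813212  2.36777533  9.26981413] 29.19111873867223
```

The rod slopes about 0.05 rad, which puts the lever at about 0.73 rad. The bar height agrees, so the lever is in the third click and firmly gripped.

```bash
python3 -c "
from station import r, eyes, sensors
print(r.finish_job())"
```

```text
the job is handed in; nothing more can be done
None
```

I handed the job in with the crank wound to its stop and the ram on the pin, and the fingers gripping the lever at about 0.73 rad (third click, window 0.64–0.86); one mistyped move pulled sideways on the bar at up to about 60 N, so I undid it and regripped, and the hand-in returned no verdict.

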